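# Weigh a clamp frame of brush handles on the spring balance

## Robot

A 7-joint arm with a two-finger parallel gripper is mounted at the origin on the work surface. World frame = base frame: x ahead of the robot, y to its left, z up, the work surface at z = 0. Lengths are in m, angles in rad, forces in N, time in s.
With the tool pointing down it reaches from about 0.4 to 0.875 m from the base axis. Payload 19.3 kg.
Tool frame: the origin (TCP) lies between the finger pads, 19 mm behind the fingertips; this is the grasp point; z points along the fingers, y is the line along which they close (so a half turn about z gives the same grasp; the last joint's range is limited). The gripper opens to 85 mm and grips with 20 to 120 N. Pads are 22 mm wide; open, the fingers measure 114 mm over their backs; the gripper's body (76 mm by 85 mm) begins 54 mm behind the grasp point. The pads swing forward as they close: fully open they stand 13 mm farther back than shut.
Start: joints at [1.206, 0.521, -0.036, 1.599, 0.021, 1.021, -0.113], TCP at [0.182, -0.598, 0.25] pointing down, gripper open.
Joint ranges: [-2.91, 2.91], [-0.3, 2.13], [-1.5, 1.42], [0.17, 2.43], [-1.26, 4.41], [0.16, 1.93], [-2.52, 2.52]. Speed limits (rad/s): [1.89, 1.89, 2.39, 2.39, 3.01, 3.01, 3.01].

## Interface

Orientations are given as [roll, pitch, yaw] about the fixed x, y, z axes, in that order (R = Rz(yaw) Ry(pitch) Rx(roll)).
In Python, from workcell import monitor, viewer, bot gives the robot as it stands.
- The arm moves only by the tool move_arm, never from a script. Its arguments are lists of equal length, an entry for each row: "gripper": the opening, from 0 (shut) to 1 (fully open); "linear": the shift along the tool's x, y, z in cm, a list of three; "twist": the turn about the tool's z in degrees. A call has 1 to 8 rows; each row shifts and turns the commanded pose from where the row before left it, along the tool's axes as they then stand; what a row does not reach is not made up. A row lasts 1/10 s, in which the tool goes at most 50 mm and 8.59 degrees, less where a joint would pass 70% of its speed; a pose out of reach is approached as far as the arm can. A call with a gripper value outside its range is refused whole. The fingers move at their own pace and stop on an object; "squeeze" is the grip in N (left out, the last holds). Time passes only in rows, so rows that do not move let the fingers close. It gives the time, the measured TCP pose, the force, the opening and the grip force at its end, in the units of the state.
- monitor.observe(): the state, without advancing time (a new reading comes with each control period).
- viewer.grab_frame(name): name is "scene" or "top"; returns a dict with "img" (384x512x3 uint8, red, green, blue), "K" (3x3 intrinsics, pixels), "k1" (the pictures are not rectified: a ray, as slopes to the right and down, at radius r is drawn at 1 + k1 r^2 times it, then the intrinsics apply), "eye" and "rotation" of the camera in the world. Camera axes: x right, y up, looking along -z (the intrinsics and any distortion apply to the point x, -y, -z); pixel columns grow to the right and rows downward; lengths in m; the calibration is good to about 2 mm. A picture is of the moment at which its call begins. There is no depth.
- bot.job_done(): hands the job in; it is judged then, once.
The state is a dict: "clock": time; "qpos": joint angles; "qd": joint speeds; "joint_efforts": joint torques, N m; "position": TCP position; "tool_rot": TCP orientation; "force": force on the tool from outside, world axes, zero at the start; "moment": the same for the moment, N m; "grip_width": finger opening in m; "finger_force": force on a finger pad.
Only numpy, scipy, OpenCV 4.12 (cv2) and the standard library are available. Lean on these libraries where they do the work, as an engineer would, in place of code of your own. Each camera call takes 0.05 s, during which the arm holds its last target. There are 200 camera calls.

## Task

Weigh the frame of brush handles: pick it up, turn it end for end so that its long jutting end points away from the white side rack, and hang the peak of its bail in the throat of the balance's hook. Let the weight down onto the hook slowly, without a jerk or a bounce, and let go only when the spring carries all of it, so that the frame hangs free and level and the pointer stands still. Do not bump the side rack or shift the other things on the table.

Things in the scene. Friction and masses are not known exactly. Their poses are not given: they have to be found in the camera images.
- clamp_frame: the load, 0.35 to 0.9 kg: wooden frame 75 mm wide (x) clamping five turned brush handles along its y, 52 mm high. Origin on its underside, below the bail's peak and its centre of mass; z up. The short side ends at y = +125 mm, the jutting handles (long end) at y = -175 mm. Starts on the table, long end roughly to the robot's left
- bail_peak (a point): peak (wire centre) of the frame's bail, 130 mm above its underside; this sits on the hook. The bail is an 8 mm steel wire in the frame's y-z plane, a shallow arch sloping gently down on both sides to uprights on the end boards; the window under the peak is about 75 mm high and the hook passes through it along the frame's x. Axes as the frame
- grip_tab (a point): grip point on the wooden tab above the bail's peak, 188 mm above the underside: a good TCP point with the tool pointing down. The tab is a plate 10 mm thick in the frame's x, 36 mm wide in y, 165 to 205 mm above the underside: pinch it along the frame's x
- long_end (a point): tip of the jutting handles (the long end) of the frame, 20 mm above its underside
- balance_stand: the spring balance, fixed. Origin on the table straight below the throat of its hook; +x points from hook to column, z up. Base plate 150 mm wide, 14 mm thick, x -70 to +160 mm; column of two rods at x = +105 mm, 374 mm high; white graduated plate with the pointer beside the column, to its -y; slide block of the hook from x = +92 mm on
- hook_seat (a point): wire centre at the bottom of the hook's throat, 230 mm up when empty; moves with the hook; axes as the balance. An 8 mm wire arm comes from the column towards -x, 22 mm above the seat, dips into a V throat (16 mm wide at the bottom, 40 mm at the top) and ends in an upturned tip at x = -20 mm, its top 26 mm above the seat. A hung bail wire lies 8 mm above the seat
- pull_hook (a joint): how far hook and pointer are pulled down (m): 0 empty, stop at 0.090. Spring 130 N/m, damping 3 N s/m: it jumps if the load is let go before the spring carries all of it, or after being pressed down too far. Moving faster than 0.08 m/s counts as a jerk
- side_rack: fixed small white rack, 130 (x) x 60 (y) x 200 mm high, with blue boxes, beside the balance on its +y side, near face 150 mm from the hook's middle plane. Origin at the centre of its foot; axes as the balance
- ink_jar: bystander: squat ink jar, 56 mm across, 70 tall; origin at the centre of its underside
- glue_bottle: bystander: glue bottle, 48 mm across, 120 tall; origin at the centre of its underside
- brush_pot: bystander: blue ceramic pot 84 mm across, 100 tall, with sticks up to 190 mm high; origin at the centre of its underside
- caliper: bystander: caliper lying flat, 200 mm long; origin at the centre of its underside
- gift_box: bystander: blue box 90 x 130 x 40 mm; origin at the centre of its underside
- carton: bystander: small cardboard carton 100 x 80 x 60 mm; origin at the centre of its underside
- brush_rest: bystander: dark wooden brush rest, 30 x 90 mm, 25 high; origin at the centre of its underside
Mind the look-alikes: they are no part of the job. Of the things that look like the side_rack, the middle-sized one is meant.

How it is judged:
On the way, in this order (a step that is already met when the one before it is completed fails the run):
1. the frame is lifted clear of the table (height (world z) of clamp_frame above 0.035 m and value of joint pull_hook below 0.01 m), for 0.2 s.
2. turned end for end, the bail sits in the hook and pulls it down (distance between bail_peak and hook_seat below 0.016 m and y of long_end in the frame of balance_stand below -0.12 m and value of joint pull_hook above 0.018 m), for 0.2 s.
At the end, for the whole second after the job is handed in: The frame hangs by its bail's peak in the hook's throat (within 16 mm of the seat), long end 120 mm or more to the side away from the side rack, level within 0.14 rad, carried by the balance, clear of table and rack, slower than 0.06 m/s, pointer slower than 0.01 m/s (all of step 2 and contact force between clamp_frame and balance_stand above 2.5 N and angle between clamp_frame's own z axis and vertical below 0.14 rad and linear speed of clamp_frame below 0.06 m/s and velocity of joint pull_hook between -0.01 and 0.01 m/s and contact force between clamp_frame and side_rack below 0.2 N and height (world z) of clamp_frame above 0.02 m); the robot touches nothing.
It fails at once if the balance's hook is jerked or bounces (faster than 0.08 m/s) (velocity of joint pull_hook above 0.08 m/s or velocity of joint pull_hook below -0.08 m/s).
It fails at once if the frame or the robot bumps the side rack (over 2 N) (contact force between any of clamp_frame, the arm, the fingers and side_rack above 2 N).
It fails at once if another thing on the table is shifted by more than 30 mm (distance of any of ink_jar, glue_bottle, brush_pot, caliper, gift_box, carton, brush_rest from where it was at the start of the episode above 0.03 m).
It also fails if it takes over 61 s, if anything falls off the work surface, if the arm or the gripper's body presses on something with over 40 N, if the wrist force passes 120 N, or if a joint passes its speed limit or range.

## Working session

There is one attempt and no reset: what is moved stays moved. The work goes in short steps, Python scripts to look and compute and a tool call to move; the robot and the scene stay as the last step left them, time stands still between calls to the robot, and variables do not carry over. Pictures are saved under pics/ and viewed, at most 10 in all, crops included, and the job is handed in when it is done.

Besides the shell and the picture viewer there is one more tool, called after "Call:" as name(argument=value, ...), one argument or row to a line, values as JSON. move_arm: Moves the arm, as the interface text tells. Its arguments: {"type":"object","properties":{"gripper":{"type":"array"},"linear":{"type":"array"},"twist":{"type":"array"},"squeeze":{"type":"number"}},"required":["gripper","linear","twist"]}

```bash
mkdir -p pics; cat > h.py <<'E'
import numpy as np, cv2, pickle
from workcell import monitor, viewer, bot
def grab(n,save=None):
    f=viewer.grab_frame(n)
    if save: cv2.imwrite('pics/'+save,f['img'][:,:,::-1])
    pickle.dump(f,open(f'{n}.pkl','wb'))
    return f
def load(n): return pickle.load(open(f'{n}.pkl','rb'))
def ray(f,u,v):
    K=f['K'];xd=np.array([(u-K[0,2])/K[0,0],(v-K[1,2])/K[1,1]]);x=xd.copy()
    for _ in range(30): x=xd/(1+f['k1']*(x@x))
    d=np.array(f['rotation'])@np.array([x[0],-x[1],-1.]);return np.array(f['eye']),d/np.linalg.norm(d)
def onz(f,u,v,z):
    e,d=ray(f,u,v);return e+d*(z-e[2])/d[2]
def proj(f,p):
    c=np.array(f['rotation']).T@(np.array(p)-f['eye']);x=np.array([c[0],-c[1]])/-c[2]
    x=x*(1+f['k1']*(x@x));K=f['K'];return np.array([K[0,0]*x[0]+K[0,2],K[1,1]*x[1]+K[1,2]])
def tri(f,a,g,b):
    e1,d1=ray(f,*a);e2,d2=ray(g,*b)
    t=np.linalg.lstsq(np.c_[d1,-d2],e2-e1,rcond=None)[0]
    p,q=e1+t[0]*d1,e2+t[1]*d2
    return (p+q)/2,np.linalg.norm(p-q)
E
python3 - <<'E'
from h import *
a=grab('scene');b=grab('top')
cv2.imwrite('pics/s1.png',cv2.resize(a['img'][:,:,::-1],(800,600),interpolation=2))
cv2.imwrite('pics/t1.png',cv2.resize(b['img'][:,:,::-1],(800,600),interpolation=2))
for f in(a,b):print(f['eye'],np.round(f['rotation'],3).tolist(),f['K'].tolist(),f['k1'])
print(monitor.observe())
E
```

```text
[1.51572163 0.10382577 0.98617997] [0.88, -0.008, 1.67] [[353.9658345201551, 0.0, 256.42060573481456], [0.0, 353.9658345201551, 194.67119544009248], [0.0, 0.0, 1.0]] -0.08539780359986746
[0.27787943 0.02861079 1.45015142] [0.182, -0.014, -1.593] [[448.22087404230416, 0.0, 244.44962990516467], [0.0, 448.22087404230416, 196.62217203314432], [0.0, 0.0, 1.0]] 0.0529767549845786
{'clock': 0.1, 'qpos': array([ 1.20580623,  0.52192856, -0.03631495,  1.59993161,  0.02118871,
        1.02105961, -0.1127817 ]), 'qd': array([-0.00111696, -0.00235789, -0.00039914, -0.00146907, -0.0003039 ,
       -0.00072517, -0.00038072]), 'joint_efforts': array([ 6.45703709e-03, -9.28502154e+01,  1.98557720e+00, -3.70529938e+01,
        1.82060438e-02,  5.50986631e-03,  6.50683569e-05]), 'position': array([ 0.18147801, -0.59779999,  0.24950646]), 'tool_rot': array([-3.14065196e+00,  6.03281519e-05,  2.94780382e-01]), 'force': array([ 0.05746926, -0.85055035,  0.21632831]), 'moment': array([-0.0145947 , -0.05080705, -0.02291894]), 'finger_force': 0.0, 'grip_width': 0.08594443075071166}
```

View pics/s1.png

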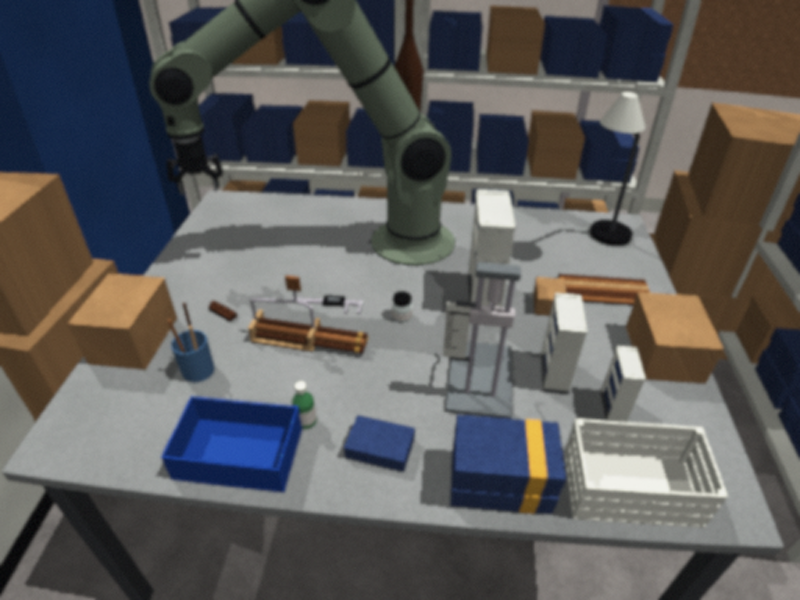

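View pics/t1.png

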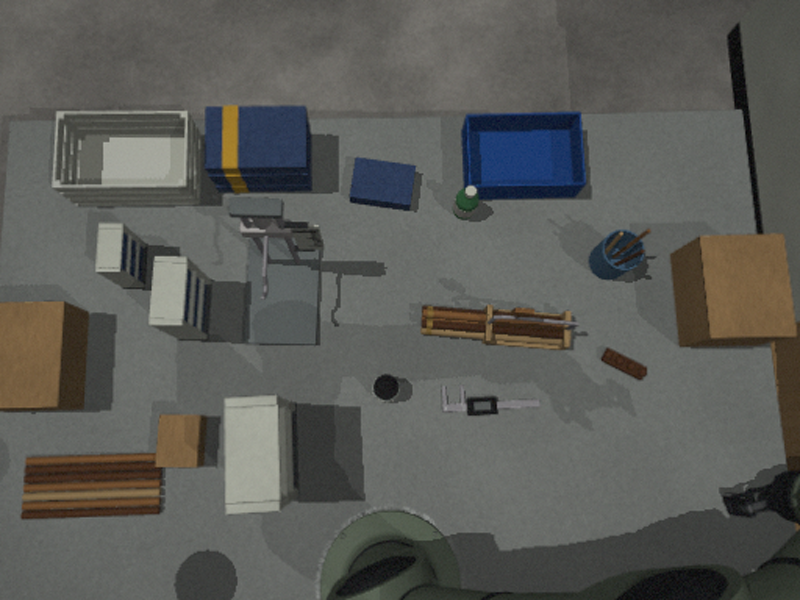

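Scene shows the frame (tab at about (293,283), long end right at (366,340)), with the balance at (485,330) and the middle rack at (565,340). In the top view the frame spans (422–577, 305–348), the hook arm is near (265,270), and the middle rack is at (180,295). I'll zoom in on these next.

```bash
python3 - <<'E'
from h import *
a=load('scene');b=load('top')
def crop(f,x,y): return cv2.resize(f['img'][y:y+75,x:x+100,::-1],(400,300),interpolation=cv2.INTER_CUBIC)
im=np.vstack([np.hstack([crop(a,150,165),crop(b,270,170)]),np.hstack([crop(a,270,160),crop(b,135,125)])])
im=np.clip(im.astype(float)*1.6,0,255).astype(np.uint8)
cv2.imwrite('pics/c1.png',im)
E
```

```text
(no output)
```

View pics/c1.png

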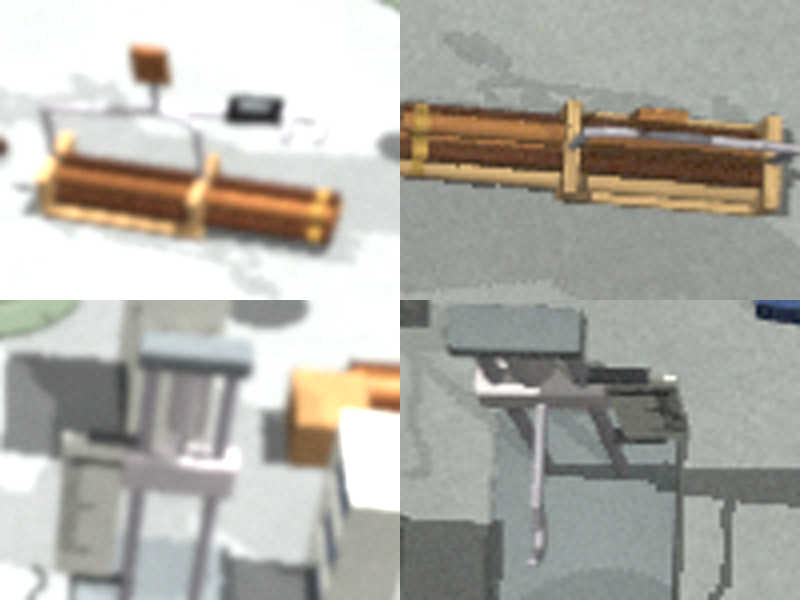

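The crops show four things:
- Scene tab: centre (150,66) in panel A.
- Top tab: (262,115) in panel B.
- Bail line in the top view: (575,135) to (800,152).
- Hook in the top view: arm (541,405), dip (543,525) and tip (532,562).

```bash
python3 - <<'E'
from h import *
a=load('scene');b=load('top')
P=lambda o,x,y:((x+.5)/4-.5+o[0],(y+.5)/4-.5+o[1])
A=lambda x,y:P((150,165),x,y)
B=lambda x,y:P((270,170),x-400,y)
C=lambda x,y:P((270,160),x,y-300)
D=lambda x,y:P((135,125),x-400,y-300)
F=lambda x,y:((x+.5)/1.5625-.5,(y+.5)/1.5625-.5)
r=lambda v:np.round(v,4)
def yaw(p,q): return np.degrees(np.arctan2(*(q-p)[1::-1]))
t,e=tri(a,A(150,66),b,B(662,115));print('tab',r(t),e)
print('tab top edge on .188 scene',r(onz(a,*A(150,66),.188)),'top on .205',r(onz(b,*B(662,112),.205)))
print('bail yaw',[yaw(onz(b,*B(800,152),z),onz(b,*B(580,135),z)) for z in(.115,.125)])
print('frame low edge yaw',yaw(onz(b,*B(770,212),.01),onz(b,*B(560,197),.01)))
print('frame ends',r(onz(b,*B(782,165),.052)),r(onz(b,*F(423,322),.03)))
for n,p,z in(('arm',D(541,405),.252),('mid',D(540,480),.252),('tip',D(532,562),.256),('dip',D(543,525),.230)):print(n,r(onz(b,*p,z)))
for n,p in(('bl',F(248,345)),('br',F(319,344)),('tl',F(246,268)),('tr',F(322,250))):print('base',n,r(onz(b,*p,.014)))
for n,p in(('near-left',F(446,410)),('near-right',F(511,414)),):print('base scene',n,r(onz(a,*p,.014)))
# cap top z=.374
for p in((443,335),(583,335),(445,307),(585,307)):print('cap',r(onz(b,*D(*p),.374)))
for n,p,z in(('rack top',F(152,257),.2),('rt2',F(186,257),.2),('rt3',F(151,323),.2),('rt4',F(186,325),.2)):print(n,r(onz(b,*p,z)))
print('jar',r(onz(b,*F(386,387),.07)),'bottle',r(onz(b,*F(471,190),.12)),'pot',r(onz(b,*F(618,250),.1)),'rest',r(onz(b,*F(625,363),.025)),'cal',r(onz(b,*F(490,405),.01)))
E
```

```text
Traceback (most recent call last):
  File "h.py", line 20, in tri
    t=np.linalg.lstsq(np.c_[d1,-d2],e2-e1,rcond=None)[0]
      ~~~~~~~~~~~~~~~^^^^^^^^^^^^^^^^^^^^^^^^^^^^^^^^
numpy.linalg.LinAlgError: Incompatible dimensions
```

```bash
sed -i "s/np.array(f\['rotation'\])/Rm(f)/g" h.py; cat >> h.py <<'E'
from scipy.spatial.transform import Rotation
def Rm(f): return Rotation.from_euler('xyz',f['rotation']).as_matrix()
P=lambda o,x,y:((x+.5)/4-.5+o[0],(y+.5)/4-.5+o[1])
F=lambda x,y:((x+.5)/1.5625-.5,(y+.5)/1.5625-.5)
r=lambda v:np.round(v,4)
def yaw(p,q): return np.degrees(np.arctan2(*(q-p)[1::-1]))
E
python3 - <<'E'
from h import *
a=load('scene');b=load('top')
A=lambda x,y:P((150,165),x,y)
B=lambda x,y:P((270,170),x-400,y)
C=lambda x,y:P((270,160),x,y-300)
D=lambda x,y:P((135,125),x-400,y-300)
t,e=tri(a,A(150,66),b,B(662,115));print('tab',r(t),e)
print('tab top edge on .188 scene',r(onz(a,*A(150,66),.188)),'top on .205',r(onz(b,*B(662,112),.205)))
print('bail yaw',[yaw(onz(b,*B(800,152),z),onz(b,*B(580,135),z)) for z in(.115,.125)])
print('frame low edge yaw',yaw(onz(b,*B(770,212),.01),onz(b,*B(560,197),.01)))
print('frame ends',r(onz(b,*B(782,165),.052)),r(onz(b,*F(423,322),.03)))
for n,p,z in(('arm',D(541,405),.252),('mid',D(540,480),.252),('tip',D(532,562),.256),('dip',D(543,525),.230)):print(n,r(onz(b,*p,z)))
for n,p in(('bl',F(248,345)),('br',F(319,344)),('tl',F(246,268)),('tr',F(322,250))):print('base',n,r(onz(b,*p,.014)))
for n,p in(('near-left',F(446,410)),('near-right',F(511,414)),):print('base scene',n,r(onz(a,*p,.014)))
for p in((443,335),(583,335),(445,307),(585,307)):print('cap',r(onz(b,*D(*p),.374)))
for n,p,z in(('rack top',F(152,257),.2),('rt2',F(186,257),.2),('rt3',F(151,323),.2),('rt4',F(186,325),.2)):print(n,r(onz(b,*p,z)))
print('jar',r(onz(b,*F(386,387),.07)),'bottle',r(onz(b,*F(471,190),.12)),'pot',r(onz(b,*F(618,250),.1)),'rest',r(onz(b,*F(625,363),.025)),'cal',r(onz(b,*F(490,405),.01)))
E
```

```text
tab [ 0.4998 -0.2528  0.1858] 0.003469359858251559
tab top edge on .188 scene [ 0.5028 -0.2499  0.188 ] top on .205 [ 0.4989 -0.2503  0.205 ]
bail yaw [np.float64(84.37254392021613), np.float64(84.37254392021615)]
frame low edge yaw 84.75377629032354
frame ends [ 0.4817 -0.3765  0.052 ] [ 0.5071 -0.0805  0.03  ]
arm [0.6305 0.2095 0.252 ]
mid [0.5774 0.2098 0.252 ]
tip [0.5195 0.2142 0.256 ]
dip [0.5508 0.2108 0.23  ]
base bl [0.4691 0.2799 0.014 ]
base br [0.4681 0.1344 0.014 ]
base tl [0.6318 0.286  0.014 ]
base tr [0.668  0.1268 0.014 ]
base scene near-left [0.7039 0.1323 0.014 ]
base scene near-right [0.7009 0.2782 0.014 ]
cap [0.6407 0.2519 0.374 ]
cap [0.6394 0.1652 0.374 ]
cap [0.6589 0.2509 0.374 ]
cap [0.6577 0.164  0.374 ]
rack top [0.6095 0.4226 0.2   ]
rt2 [0.6085 0.3615 0.2   ]
rt3 [0.4878 0.42   0.2   ]
rt4 [0.4829 0.3581 0.2   ]
jar [ 0.373  -0.0005  0.07  ] bottle [ 0.7569 -0.1779  0.12  ] pot [ 0.633  -0.4673  0.1   ] rest [ 0.4152 -0.4892  0.025 ] cal [ 0.3363 -0.2129  0.01  ]
```

Call:
move_arm(
  gripper=[1,1,1,1,1,1,1,1],
  linear=[
    [2.5,-1.5,0],
    [2.5,-1.5,0],
    [2.5,-1.5,0],
    [2.5,-1.5,0],
    [2.5,-1.5,0],
    [2.5,-1.5,0],
    [2.5,-1.5,0],
    [2.5,-1.5,0],
  ],
  twist=[0,0,0,0,0,0,0,0],
  squeeze=50,
)

```text
clock: 0.9
position: [0.3387, -0.424, 0.2498]
tool_rot: [-3.141, 0.0, 0.295]
force: [1.2, -0.5, 0.8]
grip_width: 0.0852
finger_force: 0.0
```

Call:
move_arm(
  gripper=[1,1,1,1,1,1,1,1],
  linear=[
    [2.5,-1.5,0],
    [2.5,-1.5,0],
    [2.5,-1.5,0],
    [2.5,-1.5,0],
    [2.5,-1.5,0],
    [2.5,-1.5,0],
    [2.5,-1.5,0],
    [2.5,-1.5,0],
  ],
  twist=[0,0,0,0,0,0,0,0],
)

```text
clock: 1.7
position: [0.4951, -0.2512, 0.2498]
tool_rot: [-3.141, 0.0, 0.295]
force: [0.2, -0.4, 0.3]
grip_width: 0.0855
finger_force: 0.0
```

Call:
move_arm(
  gripper=[1,1,1,1,1,1,1,1],
  linear=[
    [0,0,0],
    [0,0,0],
    [0,0,0],
    [0,0,0],
    [0,0,0],
    [0,0,0],
    [0,0,0],
    [0,0,0],
  ],
  twist=[-8.5,-8.5,-8.5,-8.5,-8.5,-8.5,-8.5,-8.4],
)

```text
clock: 2.5
position: [0.4944, -0.2522, 0.2497]
tool_rot: [-3.141, -0.0, 1.486]
force: [0.3, -0.0, 0.3]
grip_width: 0.0857
finger_force: 0.0
```

```bash
cat >> h.py <<'E'
def todo(tx,ty,tz,tyaw):
    s=monitor.observe();p=s['position'];y=s['tool_rot'][2];d=np.array([tx,ty,tz])-p
    c,n=np.cos(y),np.sin(y)
    print('t',s['clock'],'p',r(p),'rpy',r(np.degrees(s['tool_rot'])),'q',r(s['qpos']),'F',r(s['force']),s['grip_width'])
    print('shift cm',r(100*np.array([c*d[0]+n*d[1],n*d[0]-c*d[1],-d[2]])),'twist',-((tyaw-np.degrees(y)+180)%360-180))
E
python3 - <<'E'
from h import *
todo(.5,-.251,.188,84.7)
a=grab('scene');b=grab('top')
im=np.hstack([cv2.resize(a['img'][130:255,150:250,::-1],(400,500),interpolation=2),cv2.resize(b['img'][140:240,270:370,::-1],(400,400),interpolation=2).repeat(1,0) if 0 else cv2.resize(b['img'][120:245,270:370,::-1],(400,500),interpolation=2)])
cv2.imwrite('pics/g1.png',np.clip(im*1.5,0,255).astype(np.uint8))
E
```

```text
t 2.5 p [ 0.4944 -0.2522  0.2497] rpy [-1.799695e+02 -1.350000e-02  8.513320e+01] q [ 0.6801  0.4373 -0.4267  1.7709  0.2126  0.9795  0.0846] F [ 0.3193 -0.033   0.3414] 0.08572202176895657
shift cm [0.1627 0.5461 6.1731] twist 0.43318069324206476
```

View pics/g1.png

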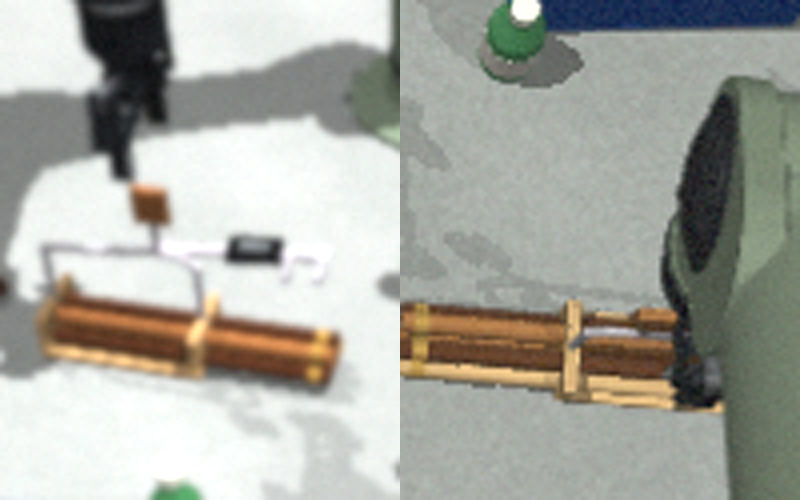

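```bash
python3 - <<'E'
from h import *
a=load('scene');b=load('top')
for dx in(-.05,0,.05):
  p=proj(a,[.4944+dx,-.2522,.244]);print('fing scene crop',(p-[150,130]+.5)*4-.5)
for y in(-.251,-.256,-.246):
  p=proj(a,[.5,y,.188]);print('tab scene crop',(p-[150,130]+.5)*4-.5)
  p=proj(b,[.5,y,.205]);print('tab top crop',(p-[270,120]+.5)*4-.5+[400,0])
E
```

```text
fing scene crop [156.37066387 120.65232602]
fing scene crop [142.80018722 151.28949841]
fing scene crop [128.42369456 183.82592839]
tab scene crop [149.6389513  204.10311226]
tab top crop [662.83271482 310.39793682]
tab scene crop [144.40801303 203.75403781]
tab top crop [669.91135787 310.25972623]
tab scene crop [154.8747561  204.45260289]
tab top crop [655.75484214 310.5361477 ]
```

Call:
move_arm(
  gripper=[1,1,1,1,1,1,1,1],
  linear=[
    [0.15,0.55,0],
    [0,0,1],
    [0,0,1],
    [0,0,1],
    [0,0,1],
    [0,0,1],
    [0,0,1.1],
    [0,0,0],
  ],
  twist=[0.4,0,0,0,0,0,0,0],
)

```text
clock: 3.4
position: [0.4995, -0.2509, 0.1873]
tool_rot: [-3.139, -0.001, 1.473]
force: [0.3, -0.2, 0.7]
grip_width: 0.0856
finger_force: 0.0
```

Call:
move_arm(
  gripper=[0,0,0,0,0,0,0,0],
  linear=[
    [0,0,0],
    [0,0,0],
    [0,0,0],
    [0,0,0],
    [0,0,0],
    [0,0,0],
    [0,0,0],
    [0,0,0],
  ],
  twist=[0,0,0,0,0,0,0,0],
  squeeze=60,
)

```text
clock: 4.2
position: [0.5, -0.2513, 0.1891]
tool_rot: [-3.141, 0.0, 1.473]
force: [-2.2, -0.2, 3.3]
grip_width: 0.0096
finger_force: 59.6
```

Call:
move_arm(
  gripper=[0,0,0,0,0,0,0,0],
  linear=[
    [0,0,-0.5],
    [0,0,-1],
    [0,0,-2],
    [0,0,-2],
    [0,0,-2],
    [0,0,-2],
    [0,0,-2],
    [0,0,-2],
  ],
  twist=[0,0,0,0,0,0,0,0],
)

```text
clock: 5.0
position: [0.5001, -0.251, 0.3256]
tool_rot: [3.141, -0.0, 1.473]
force: [-0.9, 0.3, -4.3]
grip_width: 0.0092
finger_force: 58.6
```

Call:
move_arm(
  gripper=[0,0,0,0,0,0,0,0],
  linear=[
    [0,0,-1],
    [0,0,-0.5],
    [0,0,0],
    [0,0,0],
    [0,0,0],
    [0,0,0],
    [0,0,0],
    [0,0,0],
  ],
  twist=[0,0,-3,-5,-7,-7,-7,-7],
)

```text
clock: 5.8
position: [0.4999, -0.2511, 0.3383]
tool_rot: [-3.141, -0.001, 2.106]
force: [0.5, -0.1, -2.8]
grip_width: 0.0089
finger_force: 58.6
```

Call:
move_arm(
  gripper=[0,0,0,0,0,0,0,0],
  linear=[
    [0,0,0],
    [0,0,0],
    [0,0,0],
    [0,0,0],
    [0,0,0],
    [0,0,0],
    [0,0,0],
    [0,0,0],
  ],
  twist=[-7,-7,-7,-7,-7,-7,-7,-7],
)

```text
clock: 6.6
position: [0.4999, -0.2511, 0.3383]
tool_rot: [3.141, -0.001, 3.084]
force: [0.1, -0.8, -3.5]
grip_width: 0.0093
finger_force: 58.6
```

```bash
python3 - <<'E'
from h import *
b=load('top');a=load('scene')
for z in(.25,.3,.35): print('bigrack z',z,r(onz(b,*F(226,398),z)),r(onz(b,*F(280,397),z)),r(onz(a,*F(480,193),z)),r(onz(a,*F(512,193),z)))
todo(.43,-.251,.33,270)
E
```

```text
bigrack z 0.25 [0.3482 0.2743 0.25  ] [0.3477 0.1835 0.25  ] [0.1183 0.1918 0.25  ] [0.1068 0.2814 0.25  ]
bigrack z 0.3 [0.3453 0.2641 0.3   ] [0.3448 0.177  0.3   ] [0.2132 0.1858 0.3   ] [0.2025 0.2694 0.3   ]
bigrack z 0.35 [0.3424 0.2538 0.35  ] [0.3419 0.1706 0.35  ] [0.3081 0.1798 0.35  ] [0.2982 0.2573 0.35  ]
t 6.6 p [ 0.4999 -0.2511  0.3383] rpy [ 1.799687e+02 -5.630000e-02  1.766820e+02] q [ 0.9155  0.4175 -0.7688  1.6334  0.3049  1.2163  1.5952] F [ 0.0704 -0.7933 -3.5275] 0.00925722621177798
shift cm [ 6.9813 -0.3924  0.8337] twist -93.31796604301735
```

Call:
move_arm(
  gripper=[0,0,0,0,0,0,0,0],
  linear=[
    [0,0,0],
    [0,0,0],
    [0,0,0],
    [0,0,0],
    [0,0,0],
    [0,0,0],
    [0,0,0],
    [0,0,0],
  ],
  twist=[-6,-7,-7,-7,-6,-4,-3,0],
)

```text
clock: 7.4
position: [0.4999, -0.2512, 0.3383]
tool_rot: [3.14, -0.0, -2.506]
force: [-0.7, -0.4, -4.0]
grip_width: 0.009
finger_force: 58.6
```

Call:
move_arm(
  gripper=[0,0,0,0,0,0,0,0],
  linear=[
    [-0.5,1.5,0],
    [-1,2.5,0],
    [-1.4,3.5,0],
    [-1.8,4.5,0],
    [-1.8,4.5,0],
    [-1.5,3.5,0],
    [-1,2.5,0],
    [-0.6,1.5,0],
  ],
  twist=[0,0,0,0,0,0,0,0],
)

```text
clock: 8.2
position: [0.4339, 0.0015, 0.3391]
tool_rot: [-3.141, -0.0, -2.506]
force: [-0.1, 0.2, -4.2]
grip_width: 0.0094
finger_force: 58.9
```

```bash
python3 - <<'E'
from h import *
todo(.43,.1,.34,275)
E
```

```text
t 8.2 p [0.4339 0.0015 0.3391] rpy [-1.799639e+02 -1.500000e-02 -1.435676e+02] q [ 0.7917  0.2301 -1.0779  1.9133  0.225   1.1279  1.8339] F [-0.1339  0.1747 -4.2248] 0.009363575315710115
shift cm [-5.5327  8.157  -0.0947] twist -58.56757271411402
```

Call:
move_arm(
  gripper=[0,0,0,0,0,0,0,0],
  linear=[
    [0,0,0],
    [0,0,0],
    [0,0,0],
    [0,0,0],
    [0,0,0],
    [0,0,0],
    [0,0,0],
    [0,0,0],
  ],
  twist=[-3,-5,-6,-6,-5,-3,-2,0],
)

```text
clock: 9.0
position: [0.4346, -0.0007, 0.3388]
tool_rot: [3.141, -0.0, -1.983]
force: [-0.8, 0.5, -3.6]
grip_width: 0.0091
finger_force: 59.0
```

```bash
python3 - <<'E'
from h import *
todo(.43,.208,.34,270)
E
```

```text
t 9.0 p [ 0.4346 -0.0007  0.3388] rpy [ 1.79980e+02 -1.94000e-02 -1.13636e+02] q [ 0.8744  0.2684 -1.1905  1.9096  0.2738  1.1452  2.3102] F [-0.8016  0.4814 -3.5935] 0.00912936368675804
shift cm [-18.9333   8.7883  -0.1217] twist -23.63600938806553
```

Call:
move_arm(
  gripper=[0,0,0,0,0,0,0,0],
  linear=[
    [-1,0.6,0],
    [-2,1.2,0],
    [-3,1.7,0],
    [-3.2,1.9,0],
    [-3.2,1.9,0],
    [-2.8,1.7,0],
    [-2,1.1,0],
    [-1,0.6,0],
  ],
  twist=[0,0,0,0,0,0,0,0],
)

```text
clock: 9.8
position: [0.4086, 0.2116, 0.3391]
tool_rot: [3.141, 0.001, -1.982]
force: [-0.2, -0.1, -3.9]
grip_width: 0.0092
finger_force: 59.0
```

Call:
move_arm(
  gripper=[0,0,0,0,0,0,0,0],
  linear=[
    [0,0,0],
    [0,0,0],
    [0,0,0],
    [0,0,0],
    [0,0,0],
    [0,0,0],
    [0,0,0],
    [0,0,0],
  ],
  twist=[-2,-3,-4,-5,-5,-3,-2,0],
)

```text
clock: 10.6
position: [0.4096, 0.209, 0.339]
tool_rot: [3.141, 0.0, -1.564]
force: [0.0, 0.3, -4.3]
grip_width: 0.0092
finger_force: 59.0
```

```bash
python3 - <<'E'
from h import *
todo(.54,.208,.34,270)
a=grab('scene');b=grab('top')
im=np.hstack([cv2.resize(a['img'][110:260,260:360,::-1],(400,600),interpolation=2),cv2.resize(b['img'][115:265,135:235,::-1],(400,600),interpolation=2)])
cv2.imwrite('pics/g2.png',np.clip(im*1.5,0,255).astype(np.uint8))
E
```

```text
t 10.6 p [0.4096 0.209  0.339 ] rpy [ 1.799932e+02  5.200000e-03 -8.961070e+01] q [ 0.4194  0.3845 -1.299   1.854   0.3968  1.2071  2.1412] F [ 0.0073  0.2771 -4.3336] 0.009217341647971333
shift cm [  0.192  -13.0432  -0.1018] twist 0.38925705881615613
```

View pics/g2.png

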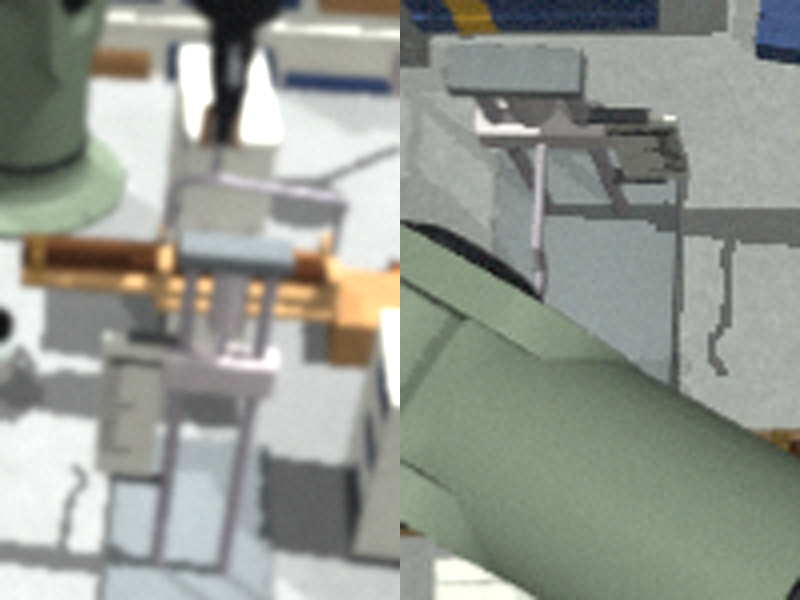

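The frame is turned, with its long end left at (30,260) and the bail peak in the scene crop at (218,180). The hook tip in the top crop is near (540,297). I'll check the peak's offset before moving in.

```bash
python3 - <<'E'
from h import *
a=load('scene');b=load('top')
def onx(f,u,v,x):
    e,d=ray(f,u,v);return e+d*(x-e[0])/d[0]
for p in((218,180),(218,160),(25,262),(165,212),(343,203),(183,182)):print(p,r(onx(a,*P((260,110),*p),.4096)))
print('pred',(proj(a,[.4096,.209,.281])-[260,110]+.5)*4-.5)
E
```

```text
(218, 180) [0.4096 0.2114 0.2779]
(218, 160) [0.4096 0.2091 0.2993]
(25, 262) [0.4096 0.0366 0.1703]
(165, 212) [0.4096 0.1663 0.2389]
(343, 203) [0.4096 0.328  0.2617]
(183, 182) [0.4096 0.1798 0.2733]
pred [215.73409212 176.95656339]
```

Call:
move_arm(
  gripper=[0,0,0,0,0,0,0,0],
  linear=[
    [0,-0.5,0],
    [0,-1,0],
    [0,-1.2,0],
    [0,-1.2,0],
    [0,-1.2,0],
    [0,-1,0],
    [0,-0.5,0],
    [0,0,0],
  ],
  twist=[0,0,0,0,0,0,0,0],
)

```text
clock: 11.5
position: [0.4764, 0.2091, 0.3388]
tool_rot: [3.141, 0.0, -1.564]
force: [-0.8, 0.1, -3.8]
grip_width: 0.0087
finger_force: 59.0
```

Call:
move_arm(
  gripper=[0,0,0,0,0,0,0,0],
  linear=[
    [0,-0.5,0],
    [0,-1,0],
    [0,-1.2,0],
    [0,-1.2,0],
    [0,-1.2,0],
    [0,-0.9,0],
    [0,-0.4,0],
    [0,0,0],
  ],
  twist=[0,0,0,0,0,0,0,0],
)

```text
clock: 12.3
position: [0.5402, 0.2096, 0.3388]
tool_rot: [3.141, 0.0, -1.564]
force: [-0.0, 0.4, -3.8]
grip_width: 0.0092
finger_force: 59.0
```

```bash
python3 - <<'E'
from h import *
todo(.541,.209,.296,270)
a=grab('scene');b=grab('top')
im=np.hstack([cv2.resize(a['img'][110:260,260:360,::-1],(400,600),interpolation=2),cv2.resize(b['img'][115:265,135:235,::-1],(400,600),interpolation=2)])
cv2.imwrite('pics/g3.png',np.clip(im*1.5,0,255).astype(np.uint8))
E
```

```text
t 12.3 p [0.5402 0.2096 0.3388] rpy [ 1.799721e+02  1.810000e-02 -8.961070e+01] q [ 0.2761  0.5877 -1.1578  1.5723  0.5475  1.3452  2.2027] F [-0.0476  0.4081 -3.8372] 0.00921031081946733
shift cm [ 0.0594 -0.0762  4.2783] twist 0.38925531790050627
```

View pics/g3.png

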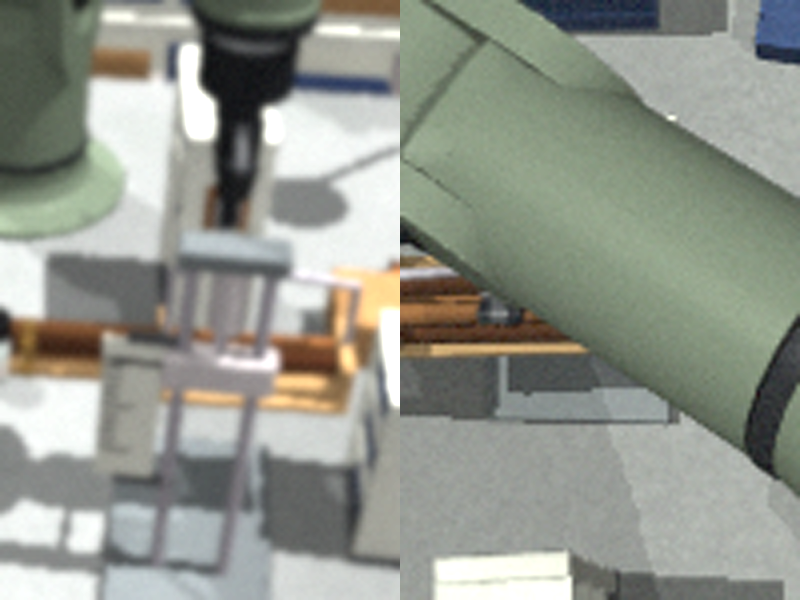

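The gripper is above the hook and clear of the cap at (235,245), and the frame spans the column. I'll lower it now.

Call:
move_arm(
  gripper=[0,0,0,0,0,0,0,0],
  linear=[
    [0,0,0.3],
    [0,0,0.5],
    [0,0,0.5],
    [0,0,0.5],
    [0,0,0.5],
    [0,0,0.4],
    [0,0,0.3],
    [0,0,0.2],
  ],
  twist=[0,0,0,0,0,0,0,0],
)

```text
clock: 13.2
position: [0.5399, 0.2094, 0.3067]
tool_rot: [3.141, 0.0, -1.564]
force: [0.0, -0.0, -3.1]
grip_width: 0.0092
finger_force: 58.9
```

Call:
move_arm(
  gripper=[0,0,0,0,0,0,0,0],
  linear=[
    [0,0,0.2],
    [0,0,0.2],
    [0,0,0.2],
    [0,0,0.2],
    [0,0,0.2],
    [0,0,0.2],
    [0,0,0.2],
    [0,0,0.2],
  ],
  twist=[0,0,0,0,0,0,0,0],
)

```text
clock: 14.0
position: [0.54, 0.2095, 0.2909]
tool_rot: [-3.142, 0.0, -1.564]
force: [0.4, -0.2, -3.1]
grip_width: 0.0092
finger_force: 59.0
```

Call:
move_arm(
  gripper=[0,0,0,0,0,0,0,0],
  linear=[
    [0,0,0.15],
    [0,0,0.15],
    [0,0,0.15],
    [0,0,0.15],
    [0,0,0.15],
    [0,0,0.15],
    [0,0,0],
    [0,0,0],
  ],
  twist=[0,0,0,0,0,0,0,0],
)

```text
clock: 14.8
position: [0.54, 0.2095, 0.2821]
tool_rot: [-3.142, 0.0, -1.564]
force: [0.1, -0.3, -1.9]
grip_width: 0.009
finger_force: 59.2
```

Call:
move_arm(
  gripper=[0,0,0,0,0,0,0,0],
  linear=[
    [0,0,0.15],
    [0,0,0.15],
    [0,0,0.15],
    [0,0,0.15],
    [0,0,0.15],
    [0,0,0.15],
    [0,0,0.15],
    [0,0,0.15],
  ],
  twist=[0,0,0,0,0,0,0,0],
)

```text
clock: 15.6
position: [0.54, 0.2095, 0.2699]
tool_rot: [-3.142, 0.0, -1.564]
force: [0.3, -1.0, 0.5]
grip_width: 0.0094
finger_force: 59.5
```

```bash
cat > f.py <<'E'
from h import *
L=[]
for i in range(8): viewer.grab_frame('scene');s=monitor.observe();L.append(s['force'])
print(s['clock'],r(s['position']),r(np.mean(L,0)),r(np.std(L,0)))
E
python3 f.py
```

```text
16.0 [0.54   0.2095 0.2701] [ 0.2259 -0.4611 -0.1402] [0.6544 0.5803 0.2304]
```

Call:
move_arm(
  gripper=[0,0,0,0,0,0],
  linear=[
    [0,0,0.1],
    [0,0,0.1],
    [0,0,0],
    [0,0,0],
    [0,0,0],
    [0,0,0],
  ],
  twist=[0,0,0,0,0,0],
  squeeze=20,
)

```text
clock: 16.6
position: [0.5399, 0.2095, 0.268]
tool_rot: [3.142, 0.0, -1.564]
force: [0.1, -1.4, -0.5]
grip_width: 0.0092
finger_force: 59.5
```

```bash
python3 f.py; python3 - <<'E'
from h import *
a=grab('scene');b=grab('top')
im=np.hstack([cv2.resize(a['img'][110:260,260:360,::-1],(400,600),interpolation=2),cv2.resize(b['img'][115:265,135:235,::-1],(400,600),interpolation=2)])
cv2.imwrite('pics/g4.png',np.clip(im*1.5,0,255).astype(np.uint8))
E
```

```text
17.0 [0.54   0.2095 0.268 ] [ 0.4921 -0.4321  0.1372] [0.4929 0.5249 0.6523]
```

View pics/g4.png

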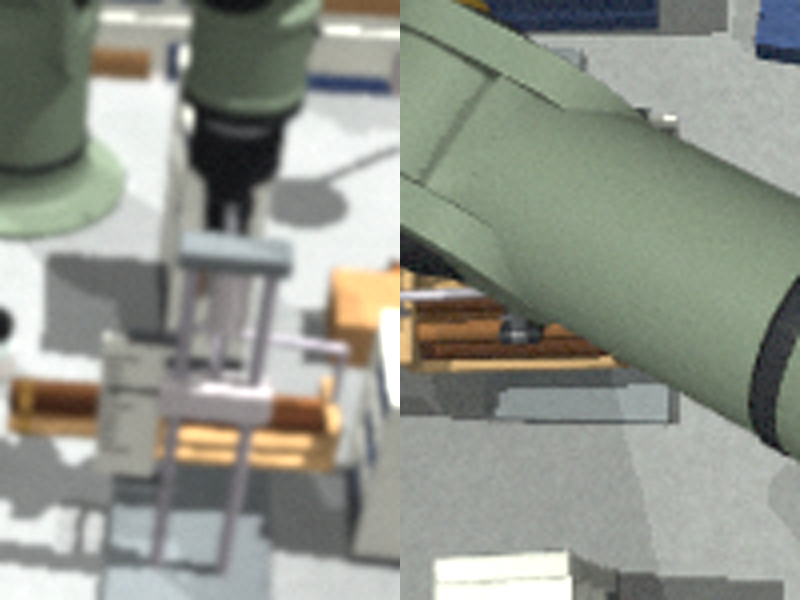

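The slide block has moved down to row 402 (it was at 372), the frame is level, and the wrist force is near zero. I'll release it.

Call:
move_arm(
  gripper=[0.16,0.16,0.2,0.2,0.25,0.25,0.3,0.3],
  linear=[
    [0,0,0],
    [0,0,0],
    [0,0,0],
    [0,0,0],
    [0,0,0],
    [0,0,0],
    [0,0,0],
    [0,0,0],
  ],
  twist=[0,0,0,0,0,0,0,0],
)

```text
clock: 17.9
position: [0.5399, 0.2095, 0.268]
tool_rot: [3.142, 0.0, -1.564]
force: [0.1, -0.4, -0.2]
grip_width: 0.0259
finger_force: 0.0
```

Call:
move_arm(
  gripper=[0.5,0.5,0.6,0.6,0.6,0.6,0.6,0.6],
  linear=[
    [0,0,0],
    [0,0,0],
    [0,0,0],
    [0,0,0],
    [0,0,-0.5],
    [0,0,-1],
    [0,0,-1],
    [0,0,-1],
  ],
  twist=[0,0,0,0,0,0,0,0],
)

```text
clock: 18.7
position: [0.54, 0.2096, 0.3043]
tool_rot: [-3.141, 0.0, -1.564]
force: [-0.3, -0.8, -0.0]
grip_width: 0.0512
finger_force: 0.0
```

Call:
move_arm(
  gripper=[0.6,0.6,0.6,0.6,0.6,0.6,0.6,0.6],
  linear=[
    [0,0,-1],
    [0,0,-1],
    [0,0,-1],
    [0,0,-1],
    [0,0,-1],
    [0,0,-1],
    [0,0,-1],
    [0,0,0],
  ],
  twist=[0,0,0,0,0,0,0,0],
)

```text
clock: 19.5
position: [0.5402, 0.2098, 0.3743]
tool_rot: [-3.14, 0.001, -1.564]
force: [0.4, -0.3, 0.1]
grip_width: 0.0512
finger_force: 0.0
```

```bash
python3 f.py; python3 - <<'E'
from h import *
a=grab('scene');b=grab('top')
for i in range(8): c=grab('scene')
print(np.abs(a['img'].astype(int)-c['img'])[:,:].mean())
im=np.hstack([cv2.resize(c['img'][110:260,260:360,::-1],(400,600),interpolation=2),cv2.resize(b['img'][115:265,135:235,::-1],(400,600),interpolation=2)])
cv2.imwrite('pics/g5.png',np.clip(im*1.5,0,255).astype(np.uint8))
E
```

```text
19.9 [0.5399 0.2094 0.3727] [-0.2047 -0.0472 -0.2717] [0.3519 0.2941 0.367 ]
1.2036488850911458
```

View pics/g5.png

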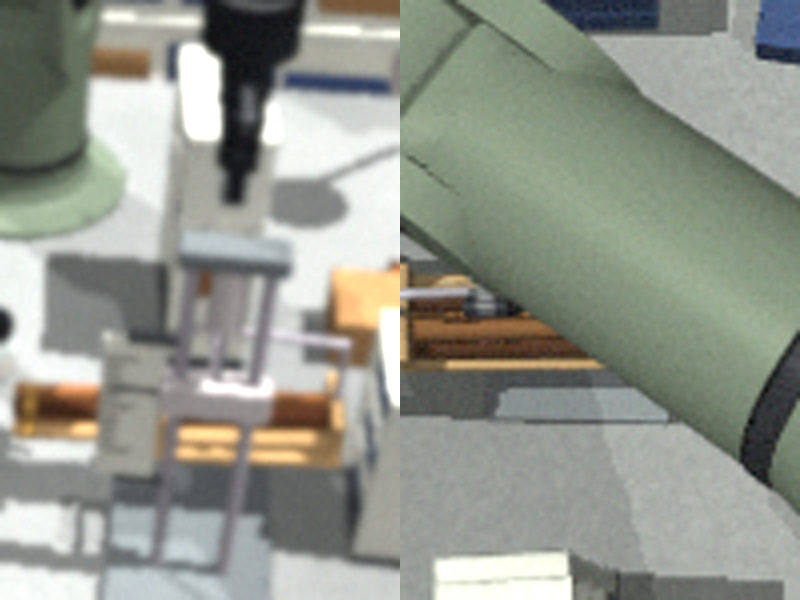

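The frame hangs free and level with the slide block at row 402, and the gripper is well clear. I'll let any swing die down, then check the motion.

```bash
python3 - <<'E'
from h import *
L=[viewer.grab_frame('scene')['img'][160:240,260:350].astype(float) for i in range(70)]
print(monitor.observe()['clock'])
# shift vs last, on frame-left part / right part
for sl in((slice(40,62),slice(0,25)),(slice(50,72),slice(68,88)),(slice(36,50),slice(38,70))):
  print([tuple(np.round(cv2.phaseCorrelate(L[-1][sl].mean(2).copy(),l[sl].mean(2).copy())[0],2)) for l in L[::5]])
E
```

```text
23.9
[(np.float64(0.32), np.float64(-0.03)), (np.float64(0.59), np.float64(-0.02)), (np.float64(0.42), np.float64(0.04)), (np.float64(0.5), np.float64(0.08)), (np.float64(0.52), np.float64(-0.03)), (np.float64(0.39), np.float64(-0.03)), (np.float64(0.38), np.float64(0.02)), (np.float64(0.51), np.float64(0.02)), (np.float64(0.4), np.float64(-0.06)), (np.float64(0.41), np.float64(0.05)), (np.float64(0.47), np.float64(0.01)), (np.float64(0.47), np.float64(0.06)), (np.float64(0.57), np.float64(0.07)), (np.float64(0.42), np.float64(-0.04))]
[(np.float64(0.09), np.float64(0.08)), (np.float64(-0.01), np.float64(0.19)), (np.float64(0.07), np.float64(0.08)), (np.float64(-0.01), np.float64(0.09)), (np.float64(0.09), np.float64(0.11)), (np.float64(-0.01), np.float64(-0.01)), (np.float64(-0.01), np.float64(0.12)), (np.float64(0.1), np.float64(0.2)), (np.float64(-0.09), np.float64(0.11)), (np.float64(-0.0), np.float64(0.0)), (np.float64(0.03), np.float64(0.14)), (np.float64(0.13), np.float64(0.09)), (np.float64(-0.05), np.float64(-0.05)), (np.float64(0.04), np.float64(0.07))]
[(np.float64(-0.05), np.float64(0.53)), (np.float64(-0.07), np.float64(0.58)), (np.float64(-0.06), np.float64(0.57)), (np.float64(-0.01), np.float64(0.61)), (np.float64(0.0), np.float64(0.55)), (np.float64(-0.14), np.float64(0.62)), (np.float64(0.04), np.float64(0.56)), (np.float64(-0.01), np.float64(0.51)), (np.float64(-0.07), np.float64(0.55)), (np.float64(0.02), np.float64(0.54)), (np.float64(0.05), np.float64(0.43)), (np.float64(-0.15), np.float64(0.59)), (np.float64(-0.03), np.float64(0.58)), (np.float64(0.09), np.float64(0.62))]
```

It is at rest, apart from image noise.

```bash
python3 -c "
from h import *
print(bot.job_done())"
```

```text
the job is handed in; nothing more can be done
None
```

The frame hangs free and level in the hook's throat with its long end away from the side rack; the gripper is clear, the pointer is still to within image noise, and the job is handed in (no verdict was returned).

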